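Take the pressing plate off the binding jig and stow it behind the flap

TASK

The cards in the binding jig are done: lift the metal pressing plate straight up off its two dowels, keeping it level and not forcing it so that it does not bind. Then stow it in the grey store box: end first along the loading tray and through the spring flap, until it has dropped flat onto the floor inside and the flap has swung shut behind it. Leave the mug, stapler, tape roll and tape dispenser where they are.

Things in the scene. Friction and masses are not known exactly. Their poses are not given: they have to be found in the camera images.
- plate: loose aluminium pressing plate, 110 x 60 x 16 mm, 0.18 to 0.35 kg, pressed over the jig's two dowels. Origin at the centre of its underside; x along its 110 mm length (same line as the jig's x at the start), y across its 60 mm width, z up. Two through holes of 11.5 mm at x = -40 and +40 mm. A grip rib stands on its middle. The same when turned half round.
- rib_top (a point): middle of the top of the plate's grip rib, 38 mm above the plate's underside (22 mm above its top face). The rib is 32 mm long (plate x) and 12 mm thick (plate y).
- jig: wooden binding jig screwed to the desk: base 156 x 84 x 16 mm, on it a 134 x 74 x 10 mm block of cards, so the plate's underside rests 26 mm above the desk. Origin at the centre of its underside; x along the line of dowels, z up. It cannot give way: a plate gripped off centre, tilted or dragged sideways presses hard on the dowels (over 20 N between plate and jig counts as forced).
- dowel_tops (a point): midway between the tops of the jig's two upright steel dowels, 56 mm above the desk: 30 mm above the cards, 14 mm above the seated plate's top face. Dowels 10 mm in diameter at jig x = -40 and +40 mm; play in the plate's holes 1.5 mm in all.
- store: grey store box fixed to the desk, 112 mm wide, 94 mm high, 165 mm deep, with a loading tray before its front. Origin on the desk below the outer face of its front, midway across; x points into the box, z up. The front (x = 0 to 6 mm) has a port 78 mm wide, from the tray's top up to 84 mm above the desk. Back wall's inner face at x = 159 mm.
- tray_middle (a point): middle of the loading tray's top, 24 mm above the desk. The tray runs from store x = -129 mm to +6 mm between two rails 70 mm apart whose tops are 35 mm above the desk. Open at its outer end and above.
- step_edge (a point): inner end of the tray, store x = +6 mm, 24 mm above the desk, just behind the flap. Here the floor steps down to 8 mm above the desk: when the plate's rear end passes this edge it drops 16 mm and the flap can close over it. Closed fingers pushing the plate's rear end must lean forward (15 to 30 degrees) under the port's upper edge to reach this far; 7 mm past it is enough.
- flap (a joint): spring flap in the port, 74 mm wide, hung from a pin 83 mm above the desk, 3 mm behind the front's outer face, lower edge 5 mm above the tray. 0 = shut, grows as it swings inward (to 1.45 rad); opens inward only; a light spring (under 2 N at the lower edge) shuts it.
- mug: bystander: white mug, 92 x 123 x 95 mm, origin under its centre
- stapler: bystander: desk stapler, 34 x 118 x 48 mm, origin under its centre
- tape_roll: bystander: roll of tape lying flat, 100 mm across, 25 mm high, origin under its centre
- tape_dispenser: bystander: small tape dispenser, 26 x 126 x 56 mm, origin under its centre

How it is judged:
By the outcome, as a careful person would: the job done as asked, in the order asked, and still so for the second after the job is handed in, with the robot touching nothing.
It also fails if it takes over 66 s, if anything falls off the work surface, if the arm or the gripper's body presses on something with over 40 N, if the wrist force passes 120 N, or if a joint passes its speed limit or range.

ROBOT

A 6-joint arm with a two-finger parallel gripper is mounted at the origin on a cart in front of the work surface, level with it; the furniture and walls round the work are solid. World frame = base frame: x ahead of the robot, y to its left, z up, the work surface at z = 0. Lengths are in m, angles in rad, forces in N, time in s.
With the tool pointing down it reaches from about 0.35 to 0.975 m from the base axis. Payload 4.9 kg.
Tool frame: the origin (TCP) lies midway between the tips of the shut fingers; the grasp point (between the pads) lies 19 mm behind it; z points along the fingers, y is the line along which they close (so a half turn about z gives the same grasp; the last joint's range is limited). The gripper opens to 85 mm and grips with 20 to 120 N. Pads are 22 mm wide; open, the fingers measure 114 mm over their backs; the gripper's body (76 mm by 85 mm) begins 54 mm behind the grasp point. The pads swing forward as they close: fully open they stand 13 mm farther back than shut.
Start: joints at [-1.24, 0.053, 1.613, -0, 1.476, -0.119], TCP at [0.272, -0.563, 0.231] pointing down, gripper open.
Joint ranges: [-3.01, 3.01], [-1.01, 2.22], [0.06, 2.58], [-1.02, 4.17], [0.09, 2.62], [-3.14, 3.14]. Speed limits (rad/s): [2.57, 2.57, 3.14, 3.14, 3.14, 3.14].

INTERFACE

Orientations are given as a unit quaternion [w, x, y, z].
In Python, from plant import manip gives the robot as it stands.
- The arm moves only by the tool move_arm, never from a script. Its argument "increments" is one flat list of numbers, 5 for each row, row after row: the shift along the tool's x, y, z in mm, then the turn about the tool's z in rad, then the opening, from 0 (shut) to 1 (fully open). In form: [tx, ty, tz, spin, jaw, tx, ty, tz, spin, jaw, ...]. A call has 1 to 8 rows; each row shifts and turns the commanded pose from where the row before left it, along the tool's axes as they then stand; what a row does not reach is not made up. A row lasts 1/12 s, in which the tool goes at most 41.7 mm and 7.16 degrees, less where a joint would pass 70% of its speed; a pose out of reach is approached as far as the arm can. A call with a gripper value outside its range is refused whole. The fingers move at their own pace and stop on an object; the grip force is fixed at half the most. Time passes only in rows, so rows that do not move let the fingers close. It gives the time, the measured TCP pose, the force, the opening and the grip force at its end, in the units of the state.
- manip.state(): the state, without advancing time (a new reading comes with each control period).
- manip.grab_frame(name): name is "side" or "top" or "wrist"; returns a dict with "image" (480x640x3 uint8, blue, green, red), "fov_y" (degrees; the focal length in pixels is half the picture's height over the tangent of half this angle, whatever the lens; pixels are square), "cx", "cy" (the principal point, pixels), "k1" (the pictures are not rectified: a ray, as slopes to the right and down, at radius r is drawn at 1 + k1 r^2 times it, then the intrinsics apply), "eye" and "rotation" of the camera in the world; the wrist camera has in their place "T_tool_cam" (4x4, takes a point from camera to tool coordinates, whose origin is the TCP and whose axes are the flange's). Camera axes: x right, y down, z forward; pixel columns grow to the right and rows downward; lengths in m; the calibration is good to about 2 mm. A picture is of the moment at which its call begins: read the wrist's pose just before it. There is no depth.
- manip.job_done(): hands the job in; it is judged then, once.
The state is a dict: "time": time; "joint_pos": joint angles; "joint_vel": joint speeds; "joint_efforts": joint torques, N m; "tool_pos": TCP position; "tool_rot": TCP orientation; "contact_force": force on the tool from outside, world axes, zero at the start; "ft_torque": the same for the moment, N m; "gripper_width": opening from 0.0 (shut) to 1.0 (fully open); "grasp_force": force on a finger pad.
Only numpy, scipy, OpenCV 4.12 (cv2) and the standard library are available. Lean on these libraries where they do the work, as an engineer would, in place of code of your own. Each camera call takes 0.05 s, during which the arm holds its last target. There are 200 camera calls.

## Working session

There is one attempt and no reset: what is moved stays moved. The work goes in short steps, Python scripts to look and compute and a tool call to move; the robot and the scene stay as the last step left them, time stands still between calls to the robot, and variables do not carry over. Pictures are saved under pics/ and viewed, at most 10 in all, crops included, and the job is handed in when it is done.

Besides the shell and the picture viewer there is one more tool, called after "Request:" by a JSON object that holds its "method" and its "body", one argument or row to a line. move_arm: Moves the arm, as the interface text tells. Its arguments: {"type":"object","properties":{"increments":{"type":"array"}},"required":["increments"]}

```bash
mkdir -p pics
cat > h.py <<'E'
import numpy as np, cv2
from plant import manip
from scipy.spatial.transform import Rotation as R
def rot(q): return R.from_quat([q[1],q[2],q[3],q[0]]).as_matrix()
def grab(name,fn):
    s=manip.state(); f=manip.grab_frame(name); cv2.imwrite('pics/'+fn+'.png',f['image'])
    if 'T_tool_cam' in f:
        T=np.array(f['T_tool_cam']); Q=rot(s['tool_rot'])
        f['eye']=Q@T[:3,3]+np.array(s['tool_pos']); f['rotation']=Q@T[:3,:3]
    np.savez('pics/'+fn+'.npz',eye=f['eye'],rot=np.array(f['rotation']),fov=f['fov_y'],cx=f['cx'],cy=f['cy'],k1=f['k1'])
    return f
def ray(fn,u,v):
    c=np.load('pics/'+fn+'.npz'); F=240/np.tan(np.radians(c['fov'])/2)
    K=np.array([[F,0,c['cx']],[0,F,c['cy']],[0,0,1]]); 
    p=np.array([(u-c['cx'])/F,(v-c['cy'])/F]); q=p.copy()
    for _ in range(50): q=p/(1+c['k1']*(q@q))
    return c['eye'], c['rot']@np.array([q[0],q[1],1])
def atz(fn,u,v,z):
    e,d=ray(fn,u,v); return e+d*(z-e[2])/d[2]
def proj(fn,P):
    c=np.load('pics/'+fn+'.npz'); F=240/np.tan(np.radians(c['fov'])/2)
    p=c['rot'].T@(np.array(P)-c['eye']); s=p[:2]/p[2]; s=s*(1+c['k1']*(s@s)); return s*F+[c['cx'],c['cy']]
E
python3 - <<'E'
from h import *
s=manip.state(); print(s)
for n in ('top','side'):
    f=grab(n,n+'0'); print(n,f['eye'],np.round(f['rotation'],3).tolist(),f['fov_y'],f['k1'])
E
```

```text
{'time': 0.0, 'joint_pos': array([-1.23999828e+00,  5.33956443e-02,  1.61427285e+00,  1.71665244e-05,
        1.47597072e+00, -1.18990005e-01]), 'joint_vel': array([ 0.00173258, -0.00153725,  0.00029214,  0.00017767, -0.0007045 ,
        0.00072154]), 'joint_efforts': array([-4.66621696e-04, -3.93677723e+01, -3.70177460e+01, -1.79334693e-04,
        7.02415840e-03,  3.62197525e-06]), 'tool_pos': array([ 0.27154642, -0.56225525,  0.23005159]), 'tool_rot': array([-1.01845034e-03,  9.74817418e-01,  2.23002142e-01, -9.96710344e-05]), 'contact_force': array([0.47089887, 1.15716575, 0.45758001]), 'ft_torque': array([-0.00036121, -0.02681916,  0.00748028]), 'grasp_force': 0.0, 'gripper_width': 0.9956387852890113}
top [ 0.45953278 -0.14176552  1.47124917] [-0.018, 0.711, -0.703, 0.017] 45.15300755362766 -0.07828031714191194
side [-0.66289333 -0.2616164   0.68879021] [-0.395, 0.631, -0.573, 0.343] 45.23931686741084 -0.01530778775774791
```

View pics/top0.png

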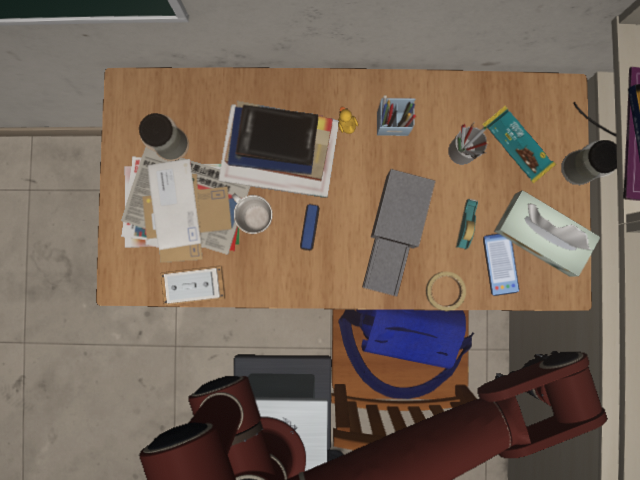

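View pics/side0.png

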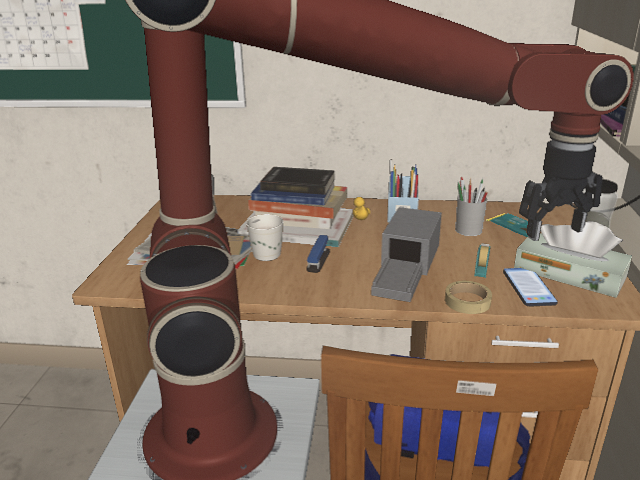

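The top view shows the jig at about (192,286) on the left, the tray at (387,265) and the store box at (405,208). Rotation is a quaternion, so I'll convert it and then enlarge both areas.

```bash
sed -i "s/rot=np.array(f\['rotation'\])/rot=(rot(f['rotation']) if np.size(f['rotation'])==4 else np.array(f['rotation']))/" h.py
python3 - <<'E'
from h import *
f=grab('top','top1'); im=f['image']
a=cv2.resize(im[255:315,152:232],None,fx=5,fy=5,interpolation=cv2.INTER_CUBIC)
b=cv2.resize(im[160:310,350:450],(400,600),interpolation=cv2.INTER_CUBIC)
a=cv2.copyMakeBorder(a,0,300,0,0,cv2.BORDER_CONSTANT)
cv2.imwrite('pics/c1.png',np.hstack([a,b]))
print(atz('top1',192,286,.042),atz('top1',387,265,.024),f['eye'])
print(np.round(np.load('pics/top1.npz')['rot'],3))
E
```

```text
[0.43315848 0.17787606 0.042     ] [ 0.49151369 -0.30724346  0.024     ] [ 0.45953278 -0.14176552  1.47124917]
[[ 0.012 -0.999  0.05 ]
 [-1.    -0.012  0.001]
 [-0.001 -0.05  -0.999]]
```

View pics/c1.png

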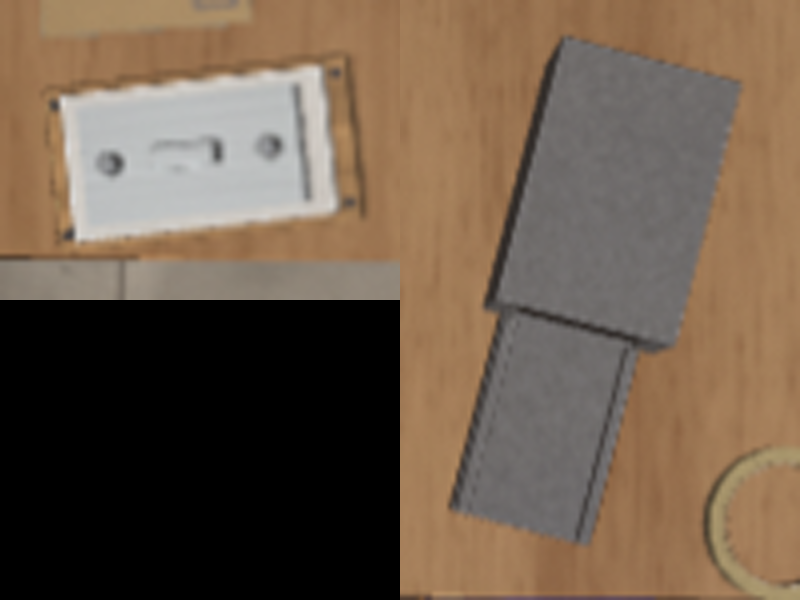

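Run:
```python
from h import *
d=[atz('top1',*p,.056) for p in [(173.6,287.2),(205.4,284.0)]]
v=d[1]-d[0]; print('dowels',d,np.linalg.norm(v),np.degrees(np.arctan2(v[1],v[0])),(d[0]+d[1])/2)
c=[atz('top1',*p,.094)[:2] for p in [(391,168.9),(434.6,180.1),(417.6,246.6),(373.9,235.4)]]
n=np.linalg.norm
print(c,n(c[0]-c[1]),n(c[1]-c[2]),n(c[2]-c[3]),n(c[3]-c[0]))
f=(c[2]+c[3])/2; b=(c[0]+c[1])/2; print('front',f,'dir',np.degrees(np.arctan2(*(b-f)[::-1])), np.degrees(np.arctan2(*(c[0]-c[1])[::-1])))
t=[atz('top1',*p,.035)[:2] for p in [(362.1,286.6),(396.6,295.9)]]
m=(t[0]+t[1])/2; print('tray end',t,m,n(t[0]-t[1]),'len',n(f-m),np.degrees(np.arctan2(*(f-m)[::-1])))
```

```text
dowels [array([0.42981415, 0.22034172, 0.056     ]), array([0.43878679, 0.14168958, 0.056     ])] 0.07916228554580987 -83.49182563475311 [0.43430047 0.18101565 0.056     ]
[array([ 0.72174165, -0.30772855]), array([ 0.69602443, -0.41333387]), array([ 0.53483626, -0.37240725]), array([ 0.56043347, -0.26740056])] 0.10869157770338891 0.16630278363239018 0.10808155269290098 0.16627289827374162
front [ 0.54763486 -0.3199039 ] dir -14.141626322869959 76.31361465115934
tray end [array([ 0.43689437, -0.24439139]), array([ 0.41473566, -0.33044063])] [ 0.42581502 -0.28741601] 0.08885651706990967 len 0.12607751006302415 -14.932558979597122
```

Request:
{"method": "move_arm", "body": {
  "increments": [24.7,-31.5,1,0,1,24.7,-31.5,1,0,1,24.7,-31.5,1,0,1,24.7,-31.5,1,0,1,24.7,-31.5,1,0,1,24.7,-31.5,1,0,1,24.7,-31.5,1,0,1,24.7,-31.5,1,0,1]
}}

```text
time: 0.82
tool_pos: [0.3399, -0.2481, 0.2229]
tool_rot: [-0.0, 0.975, 0.223, 0.0]
contact_force: [0.3, 0.6, -0.1]
gripper_width: 0.998
grasp_force: 0.0
```

Request:
{"method": "move_arm", "body": {
  "increments": [24.7,-31.5,1,0,1,24.7,-31.5,1,0,1,24.7,-31.5,1,0,1,24.7,-31.5,1,0,1,24.7,-31.5,1,0,1,24.7,-31.5,1,0,1,24.7,-31.5,1,0,1,24.7,-31.5,1,0,1]
}}

```text
time: 1.48
tool_pos: [0.4082, 0.065, 0.2152]
tool_rot: [0.0, 0.975, 0.223, 0.0]
contact_force: [1.0, -1.0, 0.3]
gripper_width: 1.002
grasp_force: 0.0
```

Request:
{"method": "move_arm", "body": {
  "increments": [24.7,-31.5,0,0,1,24.7,-31.5,0,0,1,24.7,-31.5,0,0,1,0,0,0,-0.123,1,0,0,0,-0.123,1,0,0,0,-0.123,1,0,0,0,-0.123,1,0,0,0,-0.123,1]
}}

```text
time: 2.15
tool_pos: [0.4338, 0.1804, 0.2149]
tool_rot: [-0.0, 0.86, 0.51, -0.0]
contact_force: [-0.8, 0.5, -0.1]
gripper_width: 1.0
grasp_force: 0.0
```

Request:
{"method": "move_arm", "body": {
  "increments": [0,0,0,-0.123,1,0,0,0,-0.123,1,0,0,0,-0.123,1,0,0,0,-0.123,1,0,0,0,-0.123,1,0,0,0,0,1]
}}

```text
time: 2.65
tool_pos: [0.4339, 0.1801, 0.2149]
tool_rot: [-0.0, 0.667, 0.745, -0.0]
contact_force: [1.0, 0.3, -0.1]
gripper_width: 0.998
grasp_force: 0.0
```

Run:
```python
from h import *
f=grab('wrist','w0'); s=manip.state(); Q=rot(s['tool_rot']); print(s['time'],s['tool_pos'],np.round(Q,3),f['eye'],f['fov_y'])
for P in [(.4298,.2203,.056),(.4388,.1417,.056)]: print(proj('w0',P))
```

```text
2.7 [0.43395409 0.18014095 0.21502345] [[-0.106  0.994 -0.   ]
 [ 0.994  0.106 -0.   ]
 [-0.    -0.    -1.   ]] [0.42610021 0.24617384 0.3580337 ] 67.4748307475722
[317.14329645 170.95398139]
[317.47712632 261.16650818]
```

View pics/w0.png

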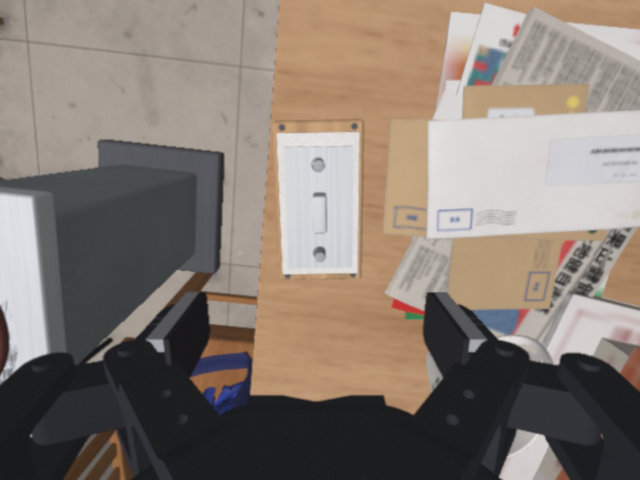

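The wrist view shows the jig with dowels near (318,163) and (320,253), and the rib at (319,212). The dowels project about 8 px off, so I'll enlarge.

Run:
```python
from h import *
im=cv2.imread('pics/w0.png')
c=np.load('pics/w0.npz');print(np.round(c['rot'],3))
cv2.imwrite('pics/c2.png',cv2.resize(im[115:285,265:375],None,fx=3.5,fy=3.5,interpolation=cv2.INTER_CUBIC))
for p in [(318,163),(320,253.5)]: print(atz('w0',*p,.056))
def jig(c,a,pts):
    a=np.radians(a);X=np.array([np.cos(a),np.sin(a)]);Y=np.array([-X[1],X[0]]); return [(*(c+x*X+y*Y),z) for x,y,z in pts]
for q in jig(np.array([.4343,.181]),-83.5,[(s*.078,t*.042,.016) for s in(-1,1) for t in (-1,1)]+[(0,0,.064)]): print(proj('w0',q),proj('top1',q))
```

```text
[[ 0.994  0.105  0.028]
 [ 0.109 -0.959 -0.262]
 [-0.     0.264 -0.965]]
[0.4297892  0.22682434 0.056     ]
[0.44022509 0.14905008 0.056     ]
[270.76177205 124.55479173] [164.16332017 304.97259095]
[363.07775217 124.16460705] [161.18782425 271.90974397]
[276.40670075 283.96541904] [225.21257343 298.89254396]
[358.45245854 283.6689868 ] [222.0774698  265.73308009]
[317.34669658 219.60977785] [188.74237788 285.65190943]
```

View pics/c2.png

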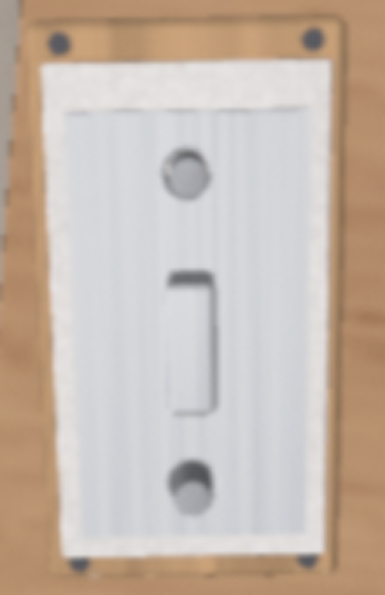

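Run:
```python
from h import *
a=[atz('w0',*p,.056) for p in [(318.4,165.6),(319.8,255.9)]]
v=a[1]-a[0];print((a[0]+a[1])/2,np.linalg.norm(v),np.degrees(np.arctan2(v[1],v[0])))
for z,ps in [(.016,[(272.6,121.8),(363.2,119.8),(280.4,279),(359.8,277.5)])]:
  b=np.array([atz('w0',*p,z) for p in ps]);print(b.mean(0),np.degrees(np.arctan2(*((b[2]+b[3]-b[0]-b[1])[:2][::-1]))))
t=np.array([atz('top1',*p,.016) for p in [(163,303.6),(161.2,273),(224.2,297.6),(221,266)]]);print(t.mean(0),np.degrees(np.arctan2(*((t[2]+t[3]-t[0]-t[1])[:2][::-1]))))
print(atz('w0',*np.mean([(316.8,182+10.5),(325,182+10.5)],0),.064))
```

```text
[0.43532548 0.18578838 0.056     ] 0.07857782054734962 -82.72714782135286
[0.43556857 0.18576421 0.016     ] -82.8095396955351
[0.4350901  0.18307428 0.016     ] -83.10975131859004
[0.43468954 0.20395727 0.064     ]
```

Request:
{"method": "move_arm", "body": {
  "increments": [4,1,30,0,1,0,0,30,0,1,0,0,20,0,1,0,0,0,0,1]
}}

```text
time: 3.03
tool_pos: [0.4311, 0.1834, 0.1299]
tool_rot: [-0.003, 0.669, 0.744, -0.004]
contact_force: [-1.7, 1.1, 0.1]
gripper_width: 0.999
grasp_force: 0.0
```

Run:
```python
from h import *
f=grab('wrist','w1'); s=manip.state(); print(s['time'],s['tool_pos'])
im=f['image']; cv2.imwrite('pics/c3.png',cv2.resize(im[60:460,190:450],None,fx=1.5,fy=1.5,interpolation=cv2.INTER_CUBIC))
```

```text
3.0833 [0.43266481 0.18379006 0.13265067]
```

View pics/c3.png

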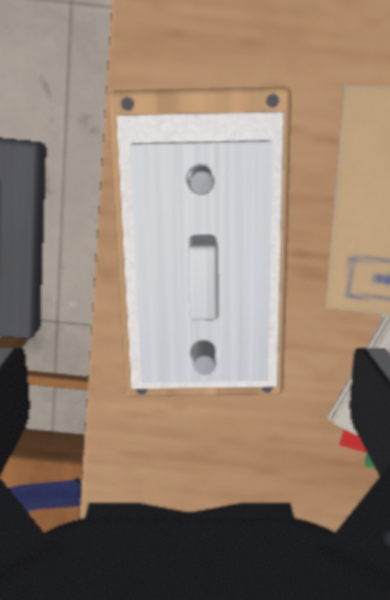

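The crop shows the dowel tops at about (324.5,180.5) and (326.2,302.5) in full-frame pixels, and the rib top's centre at about (325.2,248.5).

Run:
```python
from h import *
a=[atz('w1',*p,.056) for p in [(324.2,180.3),(325.9,302.3)]]
v=a[1]-a[0];print((a[0]+a[1])/2,np.linalg.norm(v),np.degrees(np.arctan2(v[1],v[0])))
print('rib',atz('w1',325.0,248.3,.064))
b=np.array([atz('w1',190+u/1.5-.2,60+w/1.5-.2,.016) for u,w in [(112,90),(290,88),(280,392),(130,393)]]);print(b.mean(0))
s=manip.state();Q=rot(s['tool_rot']);print(s['tool_pos'],np.degrees(np.arctan2(Q[1,0],Q[0,0])),Q[:,2])
```

```text
[0.43526967 0.18597456 0.056     ] 0.07996849022426293 -82.85179197919966
rib [0.43512291 0.18571151 0.064     ]
[0.4358449  0.18654487 0.016     ]
[0.43266481 0.18379006 0.13265067] 96.11391907150275 [-0.00574035 -0.00141854 -0.99998252]
```

Request:
{"method": "move_arm", "body": {
  "increments": [1,1,20,-0.015,1,0,0,20,0,1,0,0,15,0,1,0,0,0,0,1,0,0,0,0,1]
}}

```text
time: 3.5
tool_pos: [0.4362, 0.1855, 0.0815]
tool_rot: [0.0, 0.662, 0.749, 0.0]
contact_force: [1.1, -0.1, -0.1]
gripper_width: 1.0
grasp_force: 0.0
```

Run:
```python
from h import *
s=manip.state();Q=rot(s['tool_rot']);print(s['tool_pos'],np.degrees(np.arctan2(Q[1,0],Q[0,0])),Q[:,2])
g=np.array([.4352,.185])-s['tool_pos'][:2]; print('tool dx,dy mm',1000*(Q[:2,:2].T@g), s['contact_force'])
```

```text
[0.43618154 0.18554037 0.08146337] 97.04414229758687 [ 8.28759149e-04  2.45136777e-04 -9.99999627e-01]
tool dx,dy mm [-0.4159223  -1.04040142] [ 1.12953905 -0.0736897  -0.14560693]
```

Request:
{"method": "move_arm", "body": {
  "increments": [-0.4,-0.8,18,0,1,0,0,18,0,0.6,0,0,0,0,0.4,0,0,0,0,0.22,0,0,0,0,0.22,0,0,0,0,0.22]
}}

```text
time: 4.0
tool_pos: [0.4364, 0.1853, 0.0464]
tool_rot: [0.001, 0.662, 0.749, 0.001]
contact_force: [-0.9, 0.6, -0.3]
gripper_width: 0.301
grasp_force: 0.0
```

Run:
```python
from h import *
f=grab('wrist','w2'); s=manip.state();Q=rot(s['tool_rot']);print(s['tool_pos'],np.degrees(np.arctan2(Q[1,0],Q[0,0])),s['gripper_width'],s['contact_force'])
im=f['image']; cv2.imwrite('pics/c4.png',im[180:480,160:480])
```

```text
[0.43620042 0.18525173 0.04617784] 97.09695840669315 0.22912298575499468 [ 0.50803526 -0.56667923  0.49062535]
```

View pics/c4.png

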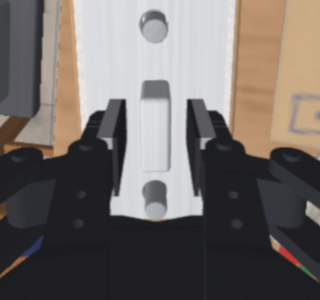

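Run:
```python
from h import *
s=manip.state();Q=rot(s['tool_rot']);p=np.array(s['tool_pos'])
for t in [(.011,.0097,-.003),(.011,-.0097,-.003),(.011,.0097,-.019),(.011,.0097,-.03)]: print(proj('w2',p+Q@np.array(t))-[160,180])
c=np.array([.4352,.1856]);a=np.radians(97.1);X=np.array([np.cos(a),np.sin(a)])
for k in(-.016,.016): print('rib',proj('w2',[*(c+k*X),.064])-[160,180])
for k in(-.04,.04): print('dow',proj('w2',[*(c+k*X),.056])-[160,180])
```

```text
[180.10254525  96.14369552]
[133.64084274  96.22181322]
[182.89143532 111.93649912]
[185.21035195 125.07045764]
rib [154.79802588 172.38961629]
rib [154.58492038  97.15010813]
dow [154.92418864 210.12359995]
dow [154.41704549  29.84024191]
```

The crop shows the pads' inner faces at columns 124 and 188, with the rib between at 141–170. It is centred both ways to within about 1 mm, so I'll close.

Request:
{"method": "move_arm", "body": {
  "increments": [0,0,0,0,0.17,0,0,0,0,0.14,0,0,0,0,0.1,0,0,0,0,0,0,0,0,0,0,0,0,0,0,0]
}}

```text
time: 4.55
tool_pos: [0.4359, 0.1851, 0.0456]
tool_rot: [0.001, 0.662, 0.75, 0.001]
contact_force: [-0.2, 0.3, 6.5]
gripper_width: 0.125
grasp_force: 60.1
```

Request:
{"method": "move_arm", "body": {
  "increments": [0,0,-0.5,0,0,0,0,-0.5,0,0,0,0,-1,0,0,0,0,-1,0,0]
}}

```text
time: 4.88
tool_pos: [0.4352, 0.1849, 0.0467]
tool_rot: [0.001, 0.662, 0.75, 0.001]
contact_force: [6.0, 1.2, -5.9]
gripper_width: 0.125
grasp_force: 58.5
```

Request:
{"method": "move_arm", "body": {
  "increments": [0,0.4,-1,0,0,0,0.3,-1,0,0,0,0,-1,0,0,0,0,-1,0,0]
}}

```text
time: 5.22
tool_pos: [0.4352, 0.1849, 0.0509]
tool_rot: [-0.0, 0.662, 0.75, -0.0]
contact_force: [3.6, 1.0, -5.7]
gripper_width: 0.127
grasp_force: 58.6
```

Request:
{"method": "move_arm", "body": {
  "increments": [0,0.3,-2,0,0,0,0,-2,0,0,0,0,-2,0,0,0,0,-2,0,0,0,0,-2,0,0]
}}

```text
time: 5.63
tool_pos: [0.4354, 0.1849, 0.0614]
tool_rot: [-0.0, 0.662, 0.75, -0.0]
contact_force: [1.3, 0.8, -3.0]
gripper_width: 0.121
grasp_force: 58.9
```

Request:
{"method": "move_arm", "body": {
  "increments": [0,0,-3,0,0,0,0,-3,0,0,0,0,-3,0,0,0,0,-3,0,0,0,0,-4,0,0,0,0,-6,0,0,0,0,-10,0,0,0,0,-20,0,0]
}}

```text
time: 6.3
tool_pos: [0.434, 0.1846, 0.112]
tool_rot: [-0.001, 0.662, 0.75, -0.002]
contact_force: [0.1, 0.4, -2.8]
gripper_width: 0.127
grasp_force: 59.0
```

Request:
{"method": "move_arm", "body": {
  "increments": [0,0,-30,0,0,0,0,-35,0,0,-15,0,-30,0,0,-30,-0.5,-13,0,0,-37,-0.5,0,0,0,-37,-0.5,0,0,0,-37,-0.5,0,0,0,-37,-0.5,0,0,0]
}}

```text
time: 6.97
tool_pos: [0.4571, -0.0084, 0.2226]
tool_rot: [0.001, 0.662, 0.75, 0.0]
contact_force: [1.0, -0.0, -3.1]
gripper_width: 0.127
grasp_force: 59.1
```

Request:
{"method": "move_arm", "body": {
  "increments": [-37,-0.5,0,0,0,-37,-0.5,0,0,0,-37,-0.5,0,0,0,-37,-0.5,0,0,0,-37,-0.5,0,0,0,-37,-0.5,0,0,0,-37,-0.5,0,0,0,-30,-0.5,0,0,0]
}}

```text
time: 7.63
tool_pos: [0.4888, -0.2968, 0.2222]
tool_rot: [0.0, 0.662, 0.749, -0.0]
contact_force: [1.0, -0.3, -2.6]
gripper_width: 0.122
grasp_force: 59.1
```

Request:
{"method": "move_arm", "body": {
  "increments": [-10,-0.5,0,-0.06,0,0,0,0,-0.12,0,0,0,0,-0.12,0,0,0,0,-0.12,0,0,0,0,-0.12,0,0,0,0,-0.12,0,0,0,0,-0.12,0,0,0,0,-0.12,0]
}}

```text
time: 8.3
tool_pos: [0.4897, -0.3041, 0.2222]
tool_rot: [0.0, 0.267, 0.964, -0.0]
contact_force: [-0.2, 0.2, -3.2]
gripper_width: 0.124
grasp_force: 59.0
```

Request:
{"method": "move_arm", "body": {
  "increments": [0,0,0,-0.12,0,0,0,0,-0.12,0,0,0,0,-0.06,0,0,0,0,0,0,0,0,0,0,0]
}}

```text
time: 8.72
tool_pos: [0.4897, -0.3041, 0.2219]
tool_rot: [0.0, 0.124, 0.992, -0.0]
contact_force: [0.2, 0.3, -3.4]
gripper_width: 0.123
grasp_force: 59.0
```

Run:
```python
from h import *
f=grab('wrist','w3'); s=manip.state();Q=rot(s['tool_rot']);print(s['time'],s['tool_pos'],np.degrees(np.arctan2(Q[1,0],Q[0,0])),s['joint_pos'],s['gripper_width'])
```

```text
8.7667 [ 0.48975088 -0.3040872   0.22180467] 165.76616725596554 [-6.84729174e-01 -5.63769536e-02  1.73774829e+00  2.31061250e-05
  1.45989235e+00 -2.00710079e+00] 0.12036038826246445
```

View pics/w3.png

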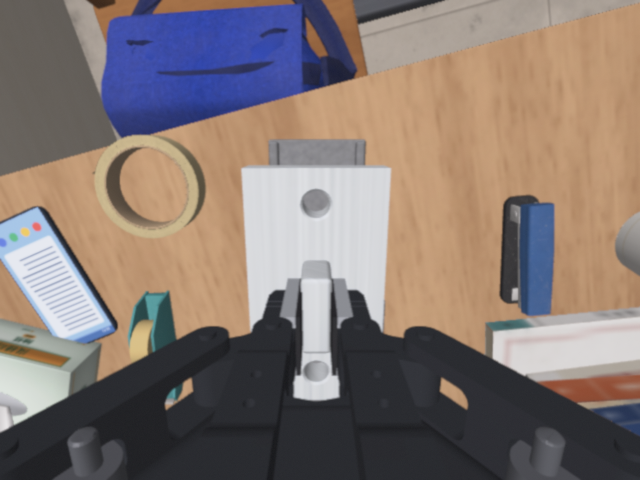

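The wrist view shows the held plate with its outer edge at (243–390,167), and the tray's outer end beyond it from (269,140) to (365,139).

Run:
```python
from h import *
a=[atz('w3',*p,.035) for p in [(269,139.5),(365,139)]]; m=(a[0]+a[1])/2; v=a[0]-a[1]
print(a,np.linalg.norm(v),m,np.degrees(np.arctan2(v[1],v[0])))
# rail direction: inner edges
b=[atz('w3',*p,.035) for p in [(276,140),(276.5,165),(357.5,140),(356.5,165)]]
for i in(0,2): d=b[i+1]-b[i]; print('rail',np.degrees(np.arctan2(d[1],d[0])))
for ang in(-14.2,):
  X=np.array([np.cos(np.radians(ang)),np.sin(np.radians(ang))]); print('front from tray',m[:2]+.129*X)
s=manip.state();Q=rot(s['tool_rot'])
e=[atz('w3',*p,s['tool_pos'][2]-.02+.016) for p in [(243,167),(390,167)]];print('plate end',(e[0]+e[1])/2,np.linalg.norm(e[0]-e[1]),'expect',s['tool_pos']+Q@[.055,0,0], np.degrees(np.arctan2(*(e[0]-e[1])[:2][::-1])))
```

```text
[array([ 0.41535023, -0.3285152 ,  0.035     ]), array([ 0.43600326, -0.24590855,  0.035     ])] 0.08514931455113639 [ 0.42567674 -0.28721188  0.035     ] -104.03713562183512
rail -14.802019118590312
rail -14.971204375777225
front from tray [ 0.55073519 -0.31885653]
plate end [ 0.43540461 -0.29051827  0.21780467] 0.059317987259754915 expect [ 0.43643936 -0.29056382  0.22178774] -104.32840464688933
```

Request:
{"method": "move_arm", "body": {
  "increments": [5,0,35,0,0,0,0,38,0,0,0,0,38,0,0,0,0,30,0,0,0,0,18,0,0,0,0,10,0,0,0,0,3,0,0,0,0,0,0,0]
}}

```text
time: 9.43
tool_pos: [0.485, -0.303, 0.0494]
tool_rot: [-0.0, 0.123, 0.992, 0.0]
contact_force: [0.3, -0.7, -2.3]
gripper_width: 0.125
grasp_force: 59.0
```

Request:
{"method": "move_arm", "body": {
  "increments": [0,0,2,0,0,0,0,1,0,0,0,0,1,0,0,0,0,0,0,0]
}}

```text
time: 9.77
tool_pos: [0.4854, -0.3033, 0.0463]
tool_rot: [0.001, 0.123, 0.992, -0.0]
contact_force: [-0.3, -0.3, -3.2]
gripper_width: 0.122
grasp_force: 59.0
```

Request:
{"method": "move_arm", "body": {
  "increments": [-4,0,1,0,0,-8,0,0.5,0,0,-8,0,0,0,0,-8,0,0,0,0,-8,0,0,0,0,-4,0,0,0,0,0,0,0,0,0]
}}

```text
time: 10.35
tool_pos: [0.5247, -0.3129, 0.0438]
tool_rot: [0.0, 0.123, 0.992, -0.0]
contact_force: [-0.4, -0.1, -2.9]
gripper_width: 0.12
grasp_force: 58.9
```

Request:
{"method": "move_arm", "body": {
  "increments": [-3,0,0.5,0,0,-3,0,0.5,0,0,0,0,0.5,0,0,0,0,0,0,0]
}}

```text
time: 10.68
tool_pos: [0.5302, -0.3146, 0.0436]
tool_rot: [0.001, 0.123, 0.992, -0.0]
contact_force: [-1.8, 1.4, 5.6]
gripper_width: 0.124
grasp_force: 60.1
```

Request:
{"method": "move_arm", "body": {
  "increments": [0,0,-0.5,0,0.3,0,0,0,0,0.5,0,0,0,0,0.5,0,0,-5,0,0.5,0,0,-15,0,0.5,0,0,-35,0,0.5,0,0,-40,0,0.5,0,0,-40,0,0.5]
}}

```text
time: 11.35
tool_pos: [0.5289, -0.3136, 0.1786]
tool_rot: [-0.001, 0.123, 0.992, 0.0]
contact_force: [0.4, -1.1, 0.2]
gripper_width: 0.498
grasp_force: 0.0
```

Request:
{"method": "move_arm", "body": {
  "increments": [-9,17,-35,0,0,-9,17,-35,0,0,-9,17,-35,0,0,-9,17,-35,0,0,-9,17,-35,0,0,-9,17,-35,0,0,-9,17,-35,0,0,-9,17,-35,0,0]
}}

```text
time: 12.02
tool_pos: [0.6328, -0.1988, 0.46]
tool_rot: [0.0, 0.123, 0.992, -0.0]
contact_force: [1.0, 0.3, -0.1]
gripper_width: -0.003
grasp_force: 0.0
```

Request:
{"method": "move_arm", "body": {
  "increments": [-9,17,-35,0,0,-9,17,-35,0,0,0,0,-35,0,0,0,0,-35,0,0,0,0,0,0,0]
}}

```text
time: 12.43
tool_pos: [0.6578, -0.1705, 0.6075]
tool_rot: [0.007, 0.123, 0.992, -0.002]
contact_force: [-0.6, 0.1, 1.0]
gripper_width: 0.003
grasp_force: 0.0
```

Run:
```python
from h import *
f=grab('top','top2'); im=f['image']
cv2.imwrite('pics/c5.png',cv2.resize(im[160:310,350:450],(400,600),interpolation=cv2.INTER_CUBIC))
s=manip.state();Q=rot(s['tool_rot']);print(s['time'],s['tool_pos'],Q[:,2],s['joint_pos'])
```

```text
12.4833 [ 0.65803918 -0.17079554  0.60427155] [ 0.00976907 -0.00364845 -0.99994563] [-3.63334749e-01  2.37926377e-01  7.93080071e-01  7.13565156e-05
  2.10015807e+00 -1.68777350e+00]
```

Request:
{"method": "move_arm", "body": {
  "increments": [-5,38,0,0,0,-5,38,0,0,0,0,0,-35,0,0,0,0,-35,0,0,0,0,-35,0,0,0,0,-35,0,0,0,0,0,0,0,0,0,0,0,0]
}}

```text
time: 13.15
tool_pos: [0.6877, -0.1005, 0.7274]
tool_rot: [0.002, 0.123, 0.992, -0.0]
contact_force: [0.1, -0.3, 0.1]
gripper_width: -0.003
grasp_force: 0.0
```

Run:
```python
from h import *
s=manip.state();Q=rot(s['tool_rot']);print(s['time'],s['tool_pos'],Q[:,2],s['joint_pos'])
```

```text
13.15 [ 0.68767583 -0.10048292  0.72743464] [ 4.09908089e-03 -9.08085624e-04 -9.99991186e-01] [-2.52120517e-01  5.58197201e-01  1.36579125e-01  2.22512387e-04
  2.44262028e+00 -1.57586627e+00]
```

View pics/c5.png

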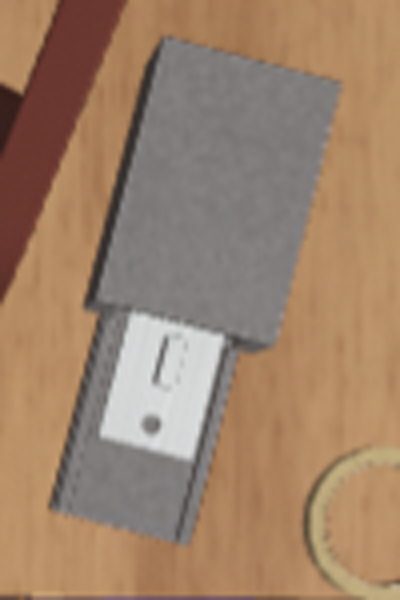

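The crop shows the plate lying in the tray, half through the port, with its rear edge centred at crop (147,451). Next I'll see how the arm tilts at its reach limit.

Request:
{"method": "move_arm", "body": {
  "increments": [-20,0,-20,0,0,-20,0,-20,0,0,-20,0,-20,0,0,0,0,0,0,0]
}}

```text
time: 13.48
tool_pos: [0.6969, -0.108, 0.7326]
tool_rot: [0.017, 0.123, 0.992, -0.0]
contact_force: [-0.1, -0.7, -0.1]
gripper_width: 0.003
grasp_force: 0.0
```

Run:
```python
from h import *
s=manip.state();Q=rot(s['tool_rot']);print(s['time'],s['tool_pos'],Q[:,2],s['joint_pos'])
```

```text
13.4833 [ 0.69688982 -0.10799336  0.73257197] [ 0.03463263 -0.00501641 -0.99938752] [-0.26078151  0.6004727   0.06185925  0.00635943  2.44448839 -1.57921613]
```

Request:
{"method": "move_arm", "body": {
  "increments": [-35,0,-10,0,0,-35,0,-10,0,0,-35,0,-10,0,0,-35,0,-10,0,0,-35,0,-10,0,0,-35,0,-10,0,0,-35,0,-10,0,0,-35,0,-10,0,0]
}}

```text
time: 14.15
tool_pos: [0.7963, -0.1464, 0.6711]
tool_rot: [0.085, 0.123, 0.989, -0.004]
contact_force: [-1.0, 0.0, -0.3]
gripper_width: 0.002
grasp_force: 0.0
```

Run:
```python
from h import *
s=manip.state();Q=rot(s['tool_rot']);print(s['time'],s['tool_pos'],Q[:,2],s['joint_pos'])
```

```text
14.15 [ 0.79627472 -0.14638477  0.67105774] [ 0.16789558 -0.02795524 -0.98540833] [-0.28037992  0.69137119  0.06075088  0.02459266  2.21940084 -1.5876601 ]
```

Request:
{"method": "move_arm", "body": {
  "increments": [-28,-4,-29,0,0,-28,-4,-29,0,0,-28,-4,-29,0,0,-28,-4,-29,0,0,-28,-4,-29,0,0,-28,-4,-29,0,0,-28,-4,-29,0,0,-28,-4,-29,0,0]
}}

```text
time: 14.82
tool_pos: [0.7603, -0.1816, 0.7564]
tool_rot: [0.171, 0.122, 0.978, -0.011]
contact_force: [0.5, 0.1, 0.1]
gripper_width: 0.0
grasp_force: 0.0
```

Run:
```python
from h import *
s=manip.state();Q=rot(s['tool_rot']);print(s['time'],s['tool_pos'],Q[:,2],s['joint_pos'])
```

```text
14.8167 [ 0.76025979 -0.18158735  0.75641222] [ 0.33167033 -0.06309936 -0.94128277] [-0.34898589  0.59357766  0.05547086  0.06476484  2.15130998 -1.62719836]
```

```bash
cat >> h.py <<'E'
a=np.radians(-14.2); X=np.array([np.cos(a),np.sin(a)]);Y=np.array([-X[1],X[0]]); O=np.array([.4257,-.2872])+.129*X
def S(x,y,z): return np.array([*(O+x*X+y*Y),z])
def go(*t):
    s=manip.state();Q=rot(s['tool_rot']);p=np.array(s['tool_pos']); d=p[:2]-O
    print('t',s['time'],'store',np.round(1000*np.array([d@X,d@Y,p[2]]),1),'z',np.round(Q[:,2],3),'F',np.round(s['contact_force'],1),'q',np.round(s['joint_pos'],3))
    print('yaw',np.degrees(np.arctan2(Q[1,0],Q[0,0])))
    for q in t: d=Q.T@(S(*q)-p); print('to',q,np.round(1000*d,1),np.linalg.norm(d)); p=S(*q)
E
python3 - <<'E'
from h import *
print('rear',atz('top2',386.2,272.2,.040),S(-76,0,0))
go((-112,0,.17),(-112,0,.034),(-95,0,.034))
E
```

```text
rear [ 0.47328197 -0.30354588  0.04      ] [-73.12708814  18.32451667   0.        ]
t 14.8167 store [169.4 184.5 756.4] z [ 0.332 -0.063 -0.941] F [0.5 0.1 0.1] q [-0.349  0.594  0.055  0.065  2.151 -1.627]
yaw 165.59351556150375
to (-112, 0, 0.17) [105803.7    208.8 -37254.5] 112.17111438122443
to (-112, 0, 0.034) [ 45.8  -2.7 128. ] 0.136
to (-95, 0, 0.034) [-16005.4    -61.4   5729.3] 17.0
```

Run:
```python
from h import *
go((-.112,0,.17),(-.112,0,.034),(-.095,0,.034))
```

```text
t 14.8167 store [169.4 184.5 756.4] z [ 0.332 -0.063 -0.941] F [0.5 0.1 0.1] q [-0.349  0.594  0.055  0.065  2.151 -1.627]
yaw 165.59351556150375
to (-0.112, 0, 0.17) [ 462.  -195.2  453.4] 0.6760961240227036
to (-0.112, 0, 0.034) [ 45.8  -2.7 128. ] 0.136
to (-0.095, 0, 0.034) [-16.   -0.1   5.7] 0.01700000000000001
```

Request:
{"method": "move_arm", "body": {
  "increments": [25.7,-10.8,25.2,0,0,25.7,-10.8,25.2,0,0,25.7,-10.8,25.2,0,0,25.7,-10.8,25.2,0,0,25.7,-10.8,25.2,0,0,25.7,-10.8,25.2,0,0,25.7,-10.8,25.2,0,0,25.7,-10.8,25.2,0,0]
}}

```text
time: 15.48
tool_pos: [0.6372, -0.2255, 0.5277]
tool_rot: [0.17, 0.122, 0.978, -0.011]
contact_force: [0.4, 0.1, 0.1]
gripper_width: -0.0
grasp_force: 0.0
```

Request:
{"method": "move_arm", "body": {
  "increments": [25.7,-10.8,25.2,0,0,25.7,-10.8,25.2,0,0,25.7,-10.8,25.2,0,0,25.7,-10.8,25.2,0,0,25.7,-10.8,25.2,0,0,25.7,-10.8,25.2,0,0,25.7,-10.8,25.2,0,0,0,0,0,0,0]
}}

```text
time: 16.15
tool_pos: [0.5081, -0.2655, 0.2887]
tool_rot: [0.162, 0.124, 0.979, -0.007]
contact_force: [-1.1, 0.4, -2.2]
gripper_width: 0.001
grasp_force: 0.0
```

Run:
```python
from h import *
go((-.112,0,.17),(-.112,0,.034),(-.095,0,.034))
```

```text
t 16.15 store [-54.4  41.2 288.7] z [ 0.315 -0.053 -0.948] F [-1.1  0.4 -2.2] q [-0.69  -0.302  1.866  0.167  1.297 -2.033]
yaw 165.35670514505594
to (-0.112, 0, 0.17) [ 92.1 -44.3  93. ] 0.13818479382412505
to (-0.112, 0, 0.034) [ 43.3  -3.6 128.9] 0.13600000000000004
to (-0.095, 0, 0.034) [-16.1  -0.    5.4] 0.01700000000000002
```

Request:
{"method": "move_arm", "body": {
  "increments": [23,-11,23,0,0,23,-11,23,0,0,23,-11,23,0,0,23,-11,23,0,0,11,-1,34,0,0,11,-1,34,0,0,6,0,17,0,0,0,0,0,0,0]
}}

```text
time: 16.82
tool_pos: [0.4506, -0.2936, 0.0895]
tool_rot: [0.167, 0.122, 0.978, -0.009]
contact_force: [-0.6, 1.1, -1.0]
gripper_width: 0.001
grasp_force: 0.0
```

Run:
```python
from h import *
go((-.112,0,.034),(-.095,0,.034))
```

```text
t 16.8167 store [-1.033e+02 -1.000e-01  8.950e+01] z [ 0.325 -0.057 -0.944] F [-0.6  1.1 -1. ] q [-0.821 -0.214  2.139  0.245  0.959 -2.259]
yaw 165.5386346083915
to (-0.112, 0, 0.034) [26.5 -1.2 49.5] 0.05617805604352162
to (-0.095, 0, 0.034) [-16.1  -0.1   5.6] 0.01700000000000001
```

Request:
{"method": "move_arm", "body": {
  "increments": [12,-0.5,22,0,0,10,-0.5,18,0,0,3,0,7,0,0,0,0,0,0,0,0,0,0,0,0]
}}

```text
time: 17.23
tool_pos: [0.4456, -0.2944, 0.0426]
tool_rot: [0.171, 0.121, 0.978, -0.012]
contact_force: [0.1, 0.0, 0.8]
gripper_width: 0.003
grasp_force: 0.0
```

Run:
```python
from h import *
f=grab('wrist','w4')
go((-.11,0,.032),(-.095,0,.032),(-.095,0,.032),(-.01,0,.032))
```

```text
t 17.2833 store [-107.6   -2.3   43. ] z [ 0.332 -0.065 -0.941] F [0.1 0.1 0.7] q [-0.831 -0.15   2.175  0.27   0.854 -2.306]
yaw 165.6643116271765
to (-0.11, 0, 0.032) [5.9 2.1 9.6] 0.011508111821716642
to (-0.095, 0, 0.032) [-14.1  -0.1   5.1] 0.014999999999999984
to (-0.095, 0, 0.032) [0. 0. 0.] 0.0
to (-0.01, 0, 0.032) [-80.   -0.4  28.7] 0.08500000000000002
```

View pics/w4.png

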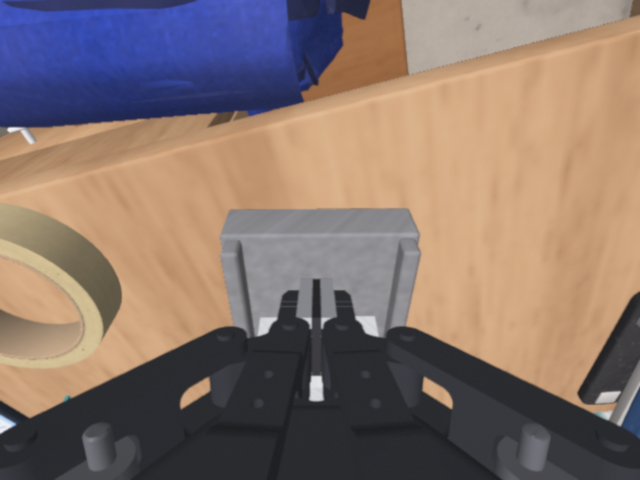

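The wrist view shows the closed fingers (column 316) centred behind the plate's rear edge (columns 258–381, row 318), between the rails.

Request:
{"method": "move_arm", "body": {
  "increments": [3,2,5,0,0,2,0,4,0,0,-9.4,0,3.4,0,0,-9.4,0,3.4,0,0,-9.4,0,3.4,0,0,-9.4,0,3.4,0,0,0,0,0,0,0]
}}

```text
time: 17.87
tool_pos: [0.4842, -0.3013, 0.0307]
tool_rot: [0.17, 0.121, 0.978, -0.011]
contact_force: [0.2, 0.4, 0.1]
gripper_width: -0.001
grasp_force: 0.0
```

Run:
```python
from h import *
go((.003,0,.033))
```

```text
t 17.8667 store [-68.9   0.7  30.7] z [ 0.33  -0.063 -0.942] F [0.2 0.4 0.1] q [-0.781 -0.038  2.096  0.262  0.813 -2.259]
yaw 165.6692936751
to (0.003, 0, 0.033) [-68.5  -1.   22. ] 0.07190881737856504
```

Request:
{"method": "move_arm", "body": {
  "increments": [-9.5,0,3.1,0,0,-9.5,0,3.1,0,0,-9.5,0,3.1,0,0,-9.5,0,3.1,0,0,0,0,0,0,0]
}}

```text
time: 18.28
tool_pos: [0.5232, -0.3111, 0.0321]
tool_rot: [0.171, 0.121, 0.978, -0.011]
contact_force: [-0.2, 0.2, 0.3]
gripper_width: -0.003
grasp_force: 0.0
```

Run:
```python
from h import *
f=grab('side','s2'); cv2.imwrite('pics/c6.png',cv2.resize(f['image'][190:310,350:460],None,fx=4.5,fy=4.5,interpolation=cv2.INTER_CUBIC))
go((.003,0,.033))
```

```text
t 18.3333 store [-29.5   0.9  31.7] z [ 0.331 -0.063 -0.942] F [0.5 0.1 0.3] q [-0.741  0.047  2.009  0.248  0.806 -2.212]
yaw 165.64749720351
to (0.003, 0, 0.033) [-31.1  -1.    9.7] 0.03258119990791433
```

View pics/c6.png

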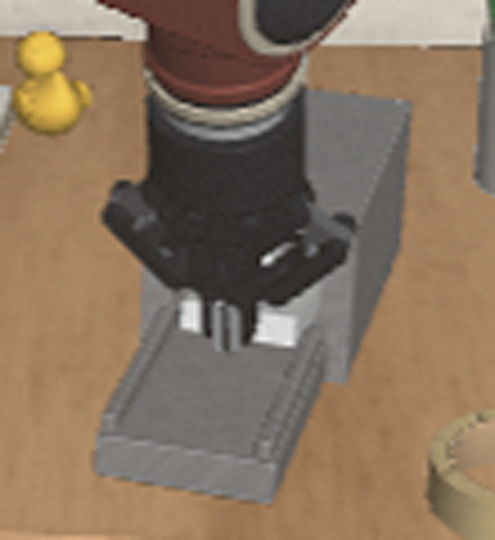

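The side crop shows the fingers at crop (228,325) pushing the plate's rear end towards the port. I miscounted: this was my 11th picture and the limit was 10. I'll view no more and rely on numbers from here.

Request:
{"method": "move_arm", "body": {
  "increments": [-4.7,-0.2,1.5,0,0,-4.7,-0.2,1.5,0,0,-4.7,-0.2,1.5,0,0,-4.7,-0.2,1.5,0,0,0,0,0,0,0]
}}

```text
time: 18.75
tool_pos: [0.5404, -0.3158, 0.0317]
tool_rot: [0.17, 0.122, 0.978, -0.011]
contact_force: [-0.2, 0.2, -0.2]
gripper_width: 0.005
grasp_force: 0.1
```

Run:
```python
from h import *
go((.003,0,.033))
```

```text
t 18.75 store [-10.8   0.4  31.7] z [ 0.329 -0.062 -0.942] F [-0.2  0.2 -0.2] q [-0.726  0.088  1.965  0.241  0.806 -2.191]
yaw 165.62078432773347
to (0.003, 0, 0.033) [-13.5  -0.4   3.4] 0.013901979794722994
```

Request:
{"method": "move_arm", "body": {
  "increments": [-2.8,0,0.9,0,0,-2.8,0,0.9,0,0,-2.8,0,0.9,0,0,-2.8,0,0.9,0,0,0,0,0,0,0]
}}

```text
time: 19.17
tool_pos: [0.552, -0.3188, 0.0325]
tool_rot: [0.17, 0.122, 0.978, -0.011]
contact_force: [-0.2, -0.3, -0.7]
gripper_width: -0.0
grasp_force: 0.2
```

Run:
```python
from h import *
go((.003,0,.033))
```

```text
t 19.1667 store [ 1.2  0.3 32.5] z [ 0.33  -0.063 -0.942] F [-0.2 -0.3 -0.7] q [-0.716  0.111  1.939  0.237  0.807 -2.179]
yaw 165.6190510881483
to (0.003, 0, 0.033) [-1.9 -0.3  0.1] 0.0019409646107434416
```

Request:
{"method": "move_arm", "body": {
  "increments": [-1.9,0,0.6,0,0,-1.9,0,0.6,0,0,-1.9,0,0.6,0,0,0,0,0,0,0]
}}

```text
time: 19.5
tool_pos: [0.5557, -0.319, 0.0308]
tool_rot: [0.168, 0.121, 0.978, -0.01]
contact_force: [-2.9, 1.8, -1.3]
gripper_width: 0.0
grasp_force: 0.2
```

Request:
{"method": "move_arm", "body": {
  "increments": [-1.9,0,0.6,0,0,0,0,0,0,0,0,0,0,0,0]
}}

```text
time: 19.75
tool_pos: [0.5564, -0.3187, 0.0295]
tool_rot: [0.167, 0.121, 0.979, -0.009]
contact_force: [-5.7, 2.6, -2.7]
gripper_width: 0.002
grasp_force: 0.0
```

Run:
```python
from h import *
go((.003,0,.033),(-.15,0,.033))
```

```text
t 19.75 store [ 5.5  1.6 29.5] z [ 0.324 -0.058 -0.944] F [-5.7  2.6 -2.7] q [-0.71   0.128  1.925  0.232  0.811 -2.17 ]
yaw 165.64384617206798
to (0.003, 0, 0.033) [ 1.2 -1.5 -4.1] 0.004527143296933971
to (-0.15, 0, 0.033) [144.5   0.8 -50.2] 0.15300000000000002
```

Request:
{"method": "move_arm", "body": {
  "increments": [4,0,-2,0,0,9.4,0,-3.8,0,0,19,0,-7,0,0,28,0,-10,0,0,37,0,-13,0,0,37,0,-13,0,0,0,0,0,0,0]
}}

```text
time: 20.33
tool_pos: [0.4137, -0.2816, 0.0298]
tool_rot: [0.167, 0.123, 0.978, -0.009]
contact_force: [-0.2, 1.6, -1.7]
gripper_width: -0.003
grasp_force: 0.0
```

Run:
```python
from h import *
go((-.18,0,.2))
```

```text
t 20.3333 store [-142.     2.5   29.8] z [ 0.324 -0.058 -0.944] F [-0.2  1.6 -1.7] q [-0.866 -0.211  2.251  0.28   0.858 -2.346]
yaw 165.4814956201901
to (-0.18, 0, 0.2) [ -20.1    1.6 -173.2] 0.17439721057264218
```

Request:
{"method": "move_arm", "body": {
  "increments": [-4,0,-38,0,0,-4,0,-38,0,0,-4,0,-38,0,0,-4,-20,-30,0,0,0,-38,0,0,0,0,-38,0,0,0,0,-38,0,0,0,0,-38,0,0,0]
}}

```text
time: 21.0
tool_pos: [0.345, -0.4497, 0.1724]
tool_rot: [0.171, 0.122, 0.978, -0.012]
contact_force: [0.1, 0.4, -0.2]
gripper_width: -0.002
grasp_force: 0.0
```

Request:
{"method": "move_arm", "body": {
  "increments": [0,-38,0,0,0,0,-38,0,0,0,0,-38,0,0,0,0,0,0,0,0,0,0,0,0,0]
}}

```text
time: 21.42
tool_pos: [0.3172, -0.5598, 0.1686]
tool_rot: [0.17, 0.123, 0.978, -0.011]
contact_force: [-0.4, 0.4, 0.7]
gripper_width: -0.007
grasp_force: 0.0
```

Run:
```python
from h import *
go()
f=grab('side','s3'); A=cv2.imread('pics/side0.png'); B=f['image']
poly=np.array([proj('side0',S(0,y,z)) for y,z in [(.037,.026),(-.037,.026),(-.037,.082),(.037,.082)]]); print(np.round(poly))
D=cv2.absdiff(A,B).max(2)
for n,P in [('port',poly),('tray',[proj('side0',S(x,y,.024)) for x,y in[(-.125,.033),(-.125,-.033),(-.003,-.033),(-.003,.033)]])]:
    m=np.zeros(D.shape,np.uint8); cv2.fillPoly(m,[np.int32(np.round(P))],1); m=m>0
    print(n,m.sum(),'mean diff',D[m].mean(),'max',D[m].max(),'n>40',(D[m]>40).sum(),'gray',A[m].mean(0),B[m].mean(0))
x0,y0=np.int32(poly.min(0)); x1,y1=np.int32(poly.max(0))
print(A[y0-3:y1+3:3,x0-3:x1+3:3].mean(2).astype(int)); print(B[y0-3:y1+3:3,x0-3:x1+3:3].mean(2).astype(int))
t=grab('top','top3')['image']; T0=cv2.imread('pics/top0.png'); d=cv2.absdiff(t,T0).max(2)[70:305,100:590]
ys,xs=np.where(cv2.medianBlur(d,3)>35); print('top changed',len(xs),np.histogram(xs+100,bins=range(100,600,25))[0])
```

```text
t 21.4167 store [-167.3 -290.8  168.6] z [ 0.329 -0.063 -0.942] F [-0.4  0.4  0.7] q [-1.304  0.024  1.777  0.328  1.204 -2.722]
yaw 165.47844101164495Traceback (most recent call last):
  File "<stdin>", line 4, in <module>
  File "h.py", line 22, in proj
    p=c['rot'].T@(np.array(P)-c['eye']); s=p[:2]/p[2]; s=s*(1+c['k1']*(s@s)); return s*F+[c['cx'],c['cy']]
      ~~~~~~~~~~^^~~~~~~~~~~~~~~~~~~~~~
ValueError: matmul: Input operand 1 has a mismatch in its core dimension 0, with gufunc signature (n?,k),(k,m?)->(n?,m?) (size 3 is different from 4)
```

Run:
```python
from h import *
A=cv2.imread('pics/side0.png'); B=cv2.imread('pics/s3.png')
poly=np.array([proj('s3',S(0,y,z)) for y,z in [(.037,.026),(-.037,.026),(-.037,.082),(.037,.082)]]); print(np.round(poly).tolist())
D=cv2.absdiff(A,B).max(2)
for n,P in [('port',poly),('tray',[proj('s3',S(x,y,.024)) for x,y in[(-.125,.033),(-.125,-.033),(-.003,-.033),(-.003,.033)]])]:
    m=np.zeros(D.shape,np.uint8); cv2.fillPoly(m,[np.int32(np.round(P))],1); m=m>0
    print(n,m.sum(),'mean diff',D[m].mean(),'max',D[m].max(),'n>40',(D[m]>40).sum(),'mean',A[m].mean(0),B[m].mean(0))
x0,y0=np.int32(poly.min(0)); x1,y1=np.int32(poly.max(0))
print(A[y0-3:y1+3:3,x0-3:x1+3:3].mean(2).astype(int)); print(B[y0-3:y1+3:3,x0-3:x1+3:3].mean(2).astype(int))
t=grab('top','top3')['image']; T0=cv2.imread('pics/top0.png'); d=cv2.absdiff(t,T0).max(2)[70:305,100:590]
ys,xs=np.where(cv2.medianBlur(d,3)>35); print('top changed',len(xs),np.histogram(xs+100,bins=range(100,600,25))[0])
```

```text
[[388.0, 260.0], [419.0, 265.0], [420.0, 244.0], [389.0, 239.0]]
port 709 mean diff 9.43441466854725 max 97 n>40 40 mean [48.71086037 51.21861777 55.7574048 ] [56.96332863 59.67559944 64.22425952]
tray 827 mean diff 8.794437726723096 max 13 n>40 0 mean [101.61789601 103.63482467 106.73397823] [109.56469166 111.69528416 115.02902056]
[[118 120 117 115 114 127 135 112  96 105 105 105 105]
 [117 112  39  42  48  74 115 126 119 122 115 116 126]
 [118 107  42  43  43  44  44  41  38  38  43  45 108]
 [116 107  42  45  43  44  42  41  43  43  42  44  94]
 [117 105  44  43  42  42  41  42  46  43  44  45  98]
 [121 105  43  41  42  44  44  41  41  41  42  43 106]
 [117 103  42  42  41  44  43  41  41  43  42  41 105]
 [120 110  38  41  43  40  42  43  41  40  42  39 116]
 [100  96 103 105 103  92  55  38  38  41  41  38 117]
 [111  99 102 104 104 103 101 105 103 108  90  93 105]
 [ 90 103 103 101 104 104 100 102 105 105 102 108  95]]
[[128 128 124 124 125 134 146 120 102 113 115 114 112]
 [127 123  40  48  52  80 125 135 125 131 124 124 135]
 [129 118  46  50  44  47  46  45  43  41  44  49 113]
 [124 117  43  45  46  47  48  46  47  48  44  46 134]
 [127 115  46  47  47  46  46  46  47  45  44  45 122]
 [128 115  43  47  47  47  45  45  47  47  47  43 123]
 [125 110  46  47  47  46  46  46  46  44  45  44 128]
 [127 120  41  43  47  45  45  45  48  44  47  44 140]
 [108 103 111 174 198 158  78  35  36  43  45  40 130]
 [121 105 110 113 112 110 109 110 113 138 163 122 115]
 [ 97 111 109 111 112 109 106 111 113 112 110 114  99]]
top changed 81 [ 0  0  0 39 42  0  0  0  0  0  0  0  0  0  0  0  0  0  0]
```

Run:
```python
from h import *
A=cv2.imread('pics/side0.png').mean(2); B=cv2.imread('pics/s3.png').mean(2)
print((B-A)[252:270,386:423].astype(int))
for u,v in np.argwhere((B-A)[252:270,386:423]>40)[:, ::-1]+[386,252]:
    p=atz('s3',u,v,.024)[:2]-O; print((u,v),np.round(1000*np.array([p@X,p@Y])),end=' ')
print(); 
for n,q in [('edge',(.006,.03,.024)),('edge',(.006,-.03,.024)),('flap low',(.003,.037,.029)),('flap low',(.003,-.037,.029))]: print(n,proj('s3',S(*q)))
```

```text
[[ 9  7  8  6  4  2  1  1  1  3  4  6  5  3  4  3  5  2  4  1  2  3  6  2
   5  5  7  3  5  3  7  2  2  1 51 22  7]
 [ 8  9  8  7  3  4  5  4  1  2  3  4  4  5  6  8  2  7  3  1  7  2  5  5
   1  2  3  6  3  2  1  5  9 -1 47 23 10]
 [11 10  7  6  3  4  0  1  5  5  3  5 -1 -1  2  4  5  3  5  3  5  0  4  5
   4  3  1  4  7  3  3  2  2  2 33 23  7]
 [11  9  7  4  8  0  2  5  6  4  2  2  1  2  6  1  3  0  3  4  4  7  0  6
   7  6  3  6  2  4  4  2  0  1 32 19  8]
 [ 8 11  8  2  2  3  7  5  2  5  2 10  4  5  2  4  6  0  2  2  6  5  5  1
   1  5  2  2  6  5  4  8  2  1 52 29  7]
 [10 11  9  2  5  3  2  5  2  5  3  3  6  2  5  4  3  3  6  5  2  2  3  6
   5  3  3  5  6  5  5  2  4  0 43 24  7]
 [ 9  7  7  7  9  6  2  1 -3 -2  4  0  5  2  2  0  4  4 -1  1  3  5  3  4
   4  1  3  2  0  2  4  5  2 -3 23 12  9]
 [ 9  7  9  7  6  8  7 47 61 53 44 21 15  9 -3  1 -2  0  2 -1  5  4  4  4
   5  7  6  4 -1  4  5  4  5  2 21 12  9]
 [ 9  8  6  6  8  8  7 36 69 72 86 95 84 82 65 52 43 22 10  5 -2 -2  0 -2
   0  2  2  0  1  4  0  7  2  8 24 13  8]
 [ 9 11  7 10  8  9  6  7  8  7  8 20 28 31 59 77 69 88 
[... 2185 characters left out ...]
.] (np.int64(408), np.int64(262)) [10. -9.] (np.int64(409), np.int64(262)) [ 11. -11.] (np.int64(410), np.int64(262)) [ 12. -13.] (np.int64(411), np.int64(262)) [ 13. -16.] (np.int64(412), np.int64(262)) [ 13. -18.] (np.int64(413), np.int64(262)) [ 14. -20.] (np.int64(414), np.int64(262)) [ 15. -22.] (np.int64(415), np.int64(262)) [ 16. -25.] (np.int64(413), np.int64(263)) [  9. -21.] (np.int64(414), np.int64(263)) [ 10. -23.] (np.int64(415), np.int64(263)) [ 11. -26.] (np.int64(416), np.int64(263)) [ 12. -28.] (np.int64(417), np.int64(263)) [ 12. -30.] 
edge [391.70506777 260.39424056]
edge [416.42720935 264.20767321]
flap low [388.629371   258.69080272]
flap low [419.22363004 263.38895164]
```

```bash
python3 -c "
from plant import manip
print(manip.job_done())"
```

```text
the job is handed in; nothing more can be done
None
```

I lifted the plate level off its dowels and pushed it through the flap into the store box, then handed the job in at about 21.5 s; camera pixel checks (not a direct view inside) indicate it dropped flat with the flap shut, the bystanders look unmoved, I viewed 11 pictures against the limit of 10, and joint 3 briefly read 0.055 rad against its 0.06 minimum.

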